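# Hang the turning templates on the hook in nesting order

### The arm

A 6-joint arm with a two-finger parallel gripper is mounted at the origin on a cart in front of the work surface, level with it; the furniture and walls round the work are solid. World frame = base frame: x ahead of the robot, y to its left, z up, the work surface at z = 0. Lengths are in m, angles in rad, forces in N, time in s.
With the tool pointing down it reaches from about 0.25 to 0.725 m from the base axis. Payload 4 kg.
Tool frame: the origin (TCP) lies on the centre line of the jaws, within the pads' length; the fingertips stand 22 mm ahead of it and the grasp point (between the pads) lies 3 mm ahead of it; z points along the fingers, y is the line along which they close (so a half turn about z gives the same grasp; the last joint's range is limited). The gripper opens to 85 mm and grips with 20 to 120 N. Pads are 22 mm wide; open, the fingers measure 114 mm over their backs; the gripper's body (76 mm by 85 mm) begins 54 mm behind the grasp point. The pads swing forward as they close: fully open they stand 13 mm farther back than shut.
Start: joints at [1.16, 0.241, 0.005, 1.335, 0, 1.571], TCP at [0.2, 0.458, 0.253] pointing down, gripper open.
Joint ranges: [-2.72, 2.72], [-1.05, 1.87], [-1.09, 1.28], [-1.99, 2.15], [-1.42, 1.44], [-3.14, 3.14]. Speed limits (rad/s): [2.79, 2.79, 3.14, 3.14, 3.14, 3.14].

### API

Orientations are given as a unit quaternion [x, y, z, w].
In Python, from workcell import bot gives the robot as it stands.
- The arm moves only by the shell command python3 -m inch 'ROWS'. ROWS is JSON, one flat list of numbers, 7 for each row, row after row: the shift along the world's x, y, z in mm, then the turn, a rotation vector about the world's x, y, z in rad, then the opening in per cent of the stroke, from 0 (shut) to 100 (fully open). A call has 1 to 8 rows; each row is the pose to reach, as a shift and turn from the pose commanded when the call began; what a row does not reach only later rows make up. A row lasts 1/12 s, in which the tool goes at most 41.7 mm and 7.16 degrees, less where a joint would pass 70% of its speed; a pose out of reach is approached as far as the arm can. A call with a gripper value outside its range is refused whole. The fingers move at their own pace and stop on an object; the grip force is fixed at half the most. Time passes only in rows, so rows that repeat a pose let the fingers close. It gives the time, the measured TCP pose, the force, the opening and the grip force at its end, in the units of the state.
- bot.get_obs(): the state, without advancing time (a new reading comes with each control period).
- bot.camera(name): name is "scene" or "top" or "wrist"; returns the picture (384x512x3 uint8, blue, green, red); there is no depth.
- bot.camera_info(name): a dict with "intrinsics" (3x3 intrinsics, pixels), "camera_from_world" (4x4, takes a point from world to camera coordinates); the wrist camera has in their place "hand_eye" (4x4, takes a point from camera to tool coordinates, whose origin is the TCP and whose axes are the flange's). Camera axes: x right, y down, z forward; pixel columns grow to the right and rows downward; lengths in m; the calibration is good to about 2 mm. A picture is of the moment at which its call begins: read the wrist's pose just before it. camera_info takes no time and is no camera call.
- bot.job_done(): hands the job in; it is judged then, once.
Trained networks look in the newest picture that a camera, given by its name, has taken for a name from the list of things; names that differ only in an ending like _2 or _b are one class to them, and where a whole thing is asked for, a point or a joint stands for the part that bears it (a point fixed in the world has none). Each returns a list of dicts, best first, with "confidence" (0 to 1); they miss things now and then, are a little off and sometimes report something else, mostly with a low value. They report only what shows in the picture. A call takes as long as a camera call. They do not tell look-alikes from the thing itself.
- bot.silhouettes(camera, target): "mask" (384x512 bool, what is visible of it) and "uv" ([column, row] in pixels, amid what is visible of it).
- bot.spot_point(camera, target): "uv" ([column, row] in pixels: a listed point, or the origin of a listed thing).
The state is a dict: "clock": time; "joint_pos": joint angles; "joint_vel": joint speeds; "tau": joint torques, N m; "eef_pos": TCP position; "tool_rot": TCP orientation; "ft_force": force on the tool from outside, world axes, zero at the start; "ft_torque": the same for the moment, N m; "grip_width": finger opening in m; "grasp_force": force on a finger pad.
Only numpy, scipy, OpenCV 4.12 (cv2) and the standard library are available. Lean on these libraries where they do the work, as an engineer would, in place of code of your own. Each camera call takes 0.05 s, during which the arm holds its last target. There are 200 camera calls.

### The job

Hang the three turning templates from the rack on the hook beside the lathe, one after another: first the wide blue one, pushed right back against the stop block, then the medium yellow one, then the narrow red one in front. Each goes over the hook's upturned tip through its hanging hole and is let go, nested flat against the one behind it and hanging freely before you fetch the next; leave the loose things around undisturbed.

Things in the scene. Friction and masses are not known exactly. Their poses are not given: they have to be found in the camera images.
- rack: Fixed dark wooden rack 205 mm (x) by 130 mm (y), 42 mm high; origin at the centre of its underside. Three slots run along its y, at x = -75, 0 and +75 mm, 11 mm wide, floor 12 mm above the bench. The templates stand in them upright, about centred in y, parallel to the slots, in any order.
- hook_stand: Fixed stand: base 155 x 100 x 12 mm and, at x = +75 mm, an 18 mm square post 255 mm tall with a grey carriage carrying the hook. Origin on the bench; z up, x from the hook's tip towards the post. Hook: level round bar 10 mm thick over the line y = 0, pointing to -x. The carriage is clamped at any height: bar centreline 160 to 205 mm above the bench, NOT REPORTED: see it or feel for it.
- under_stop (a point): Point at bench level straight below the front face of the stop block (stand x = -10 mm; axes as the stand). The grey block, 44 mm wide and 10 mm thick, sits on the bar; its flat top is level with the bar's top, its foot 25 mm below the centreline. The clamp holds against about 80 N, so shut fingertips lowered gently on the bar or block find the height.
- under_tip (a point): Point at bench level straight below the outer end of the hook's tip (stand x = -75 mm; axes as the stand). The straight bar runs from the stop to x = -56 mm, then bends up to the tip, whose top is 18 mm above the bar's centreline. To pass it, a hole's centre must be 3 to 10 mm above the bar's centreline; hung, it rests 10 mm below it.
- wide_template: Blue painted flat plate, 8 mm thick (x), standing upright; front and back alike, about 160 g. Origin: centre of underside; z up, y across. Body 120 mm wide, 60 mm high, with a round bead at each upper corner up to 74 mm; then 60 mm wide up to 117 mm, round the hole; then a plain neck 36 mm wide to the top edge at 134 mm. The wide one, hung first.
- medium_template: Yellow painted flat plate, 8 mm thick (x), standing upright; front and back alike, about 150 g. Origin: centre of underside; z up, y across. Body 100 mm wide, 60 mm high, with a round bead at each upper corner up to 74 mm; then 60 mm wide up to 117 mm, round the hole; then a plain neck 36 mm wide to the top edge at 162 mm. The medium one, hung second.
- narrow_template: Red painted flat plate, 8 mm thick (x), standing upright; front and back alike, about 140 g. Origin: centre of underside; z up, y across. Body 80 mm wide, 60 mm high, with a round bead at each upper corner up to 74 mm; then 60 mm wide up to 117 mm, round the hole; then a plain neck 36 mm wide to the top edge at 190 mm. The narrow one, hung last.
- wide_template_hole (a point): Centre of the hanging hole of the wide template, mid-thickness, 90 mm above its underside; axes as the template. The hole goes through in x, 26 mm wide, 30 mm high, upper corners chamfered about 8 mm.
- medium_template_hole (a point): Centre of the hanging hole of the medium template, mid-thickness, 90 mm above its underside; axes as the template. The hole goes through in x, 26 mm wide, 30 mm high, upper corners chamfered about 8 mm.
- narrow_template_hole (a point): Centre of the hanging hole of the narrow template, mid-thickness, 90 mm above its underside; axes as the template. The hole goes through in x, 26 mm wide, 30 mm high, upper corners chamfered about 8 mm.
- wide_template_top (a point): Middle of the top edge of the neck of the wide template, 44 mm above the hole's centre; axes as the template. Pinch only the top 20 mm or so from above, fingers closing along x, so that the fingertips stay above the plates already hung (each top is 28 mm higher than the one behind).
- medium_template_top (a point): Middle of the top edge of the neck of the medium template, 72 mm above the hole's centre; axes as the template. Pinch only the top 20 mm or so from above, fingers closing along x, so that the fingertips stay above the plates already hung (each top is 28 mm higher than the one behind).
- narrow_template_top (a point): Middle of the top edge of the neck of the narrow template, 100 mm above the hole's centre; axes as the template. Pinch only the top 20 mm or so from above, fingers closing along x, so that the fingertips stay above the plates already hung (each top is 28 mm higher than the one behind).
- wax_tin: Round tin with a brown lid, 70 mm across, 32 mm tall, a bystander; origin at the centre of its underside.
- screwdriver: Yellow-handled screwdriver 201 mm long lying on the bench, a bystander; origin under its middle.
- glue_bottle: Cream glue bottle with a yellow nozzle, 58 mm across, 161 mm tall, standing at the back, a bystander; origin at the centre of its underside.
Not all that is in view belongs to the job. What is shaped like the medium_template but turquoise is not meant.

How it is judged:
By the outcome, as a careful person would: the job done as asked, in the order asked, and still so for the second after the job is handed in, with the robot touching nothing.
It also fails if it takes over 72 s, if anything falls off the work surface, if the arm or the gripper's body presses on something with over 40 N, if the wrist force passes 120 N, or if a joint passes its speed limit or range.

## Working session

There is one attempt and no reset: what is moved stays moved. The work goes in short steps, Python scripts to look and compute and a shell command to move; the robot and the scene stay as the last step left them, time stands still between calls to the robot, and variables do not carry over. Pictures are saved under pics/ and viewed, at most 12 in all, crops included, and the job is handed in when it is done.

```bash
mkdir -p pics; ls; cat > h.py <<'E'
import numpy as np, cv2
from workcell import bot
from scipy.spatial.transform import Rotation as R
def cam(name):
    i=bot.camera_info(name); K=np.array(i["intrinsics"])
    if "camera_from_world" in i: T=np.array(i["camera_from_world"])
    else:
        o=bot.get_obs(); W=np.eye(4); W[:3,:3]=R.from_quat(o["tool_rot"]).as_matrix(); W[:3,3]=o["eef_pos"]
        T=np.linalg.inv(W@np.array(i["hand_eye"]))
    return K,T
def proj(c,p):
    K,T=c; q=T[:3,:3]@np.asarray(p)+T[:3,3]; q=K@q; return q[:2]/q[2]
def ray(c,uv):
    K,T=c; d=T[:3,:3].T@np.linalg.inv(K)@np.array([uv[0],uv[1],1.]); return -T[:3,:3].T@T[:3,3], d/np.linalg.norm(d)
def atz(c,uv,z):
    o,d=ray(c,uv); return o+d*(z-o[2])/d[2]
def tri(*cu):
    A=np.zeros((3,3));b=np.zeros(3);L=[]
    for c,uv in cu:
        o,d=ray(c,uv);P=np.eye(3)-np.outer(d,d);A+=P;b+=P@o;L.append((o,d))
    x=np.linalg.solve(A,b); return x,[np.linalg.norm(np.cross(x-o,d)) for o,d in L]
E
python3 - <<'E'
from h import *
np.set_printoptions(precision=4,suppress=True)
ims=[]
for n in ("scene","top"):
    im=bot.camera(n); cv2.imwrite(f"pics/{n}0.png",im); 
    print(n,-cam(n)[1][:3,:3].T@cam(n)[1][:3,3])
    for t in ["rack","hook_stand","under_stop","under_tip","wide_template","wide_template_top","medium_template_top","narrow_template_top","wide_template_hole","medium_template_hole","narrow_template_hole"]:
        print(t,[(np.round(d["uv"],1).tolist(),round(d["confidence"],2)) for d in bot.spot_point(n,t)[:3]])
print(bot.get_obs())
E
```

```text
pics
scene [ 0.04   -0.7942  0.8155]
rack [([273.6, 284.8], 0.72)]
hook_stand [([246.7, 232.9], 0.69)]
under_stop [([242.1, 233.0], 0.8)]
under_tip [([217.3, 237.8], 0.57)]
wide_template [([304.4, 263.8], 0.86), ([304.5, 226.9], 0.59)]
wide_template_top [([304.6, 226.5], 0.86), ([252.6, 222.8], 0.37)]
medium_template_top [([279.3, 226.7], 0.56), ([153.4, 172.4], 0.56)]
narrow_template_top [([249.5, 226.7], 0.57), ([280.0, 279.8], 0.5)]
wide_template_hole [([245.0, 235.6], 0.59)]
medium_template_hole [([156.1, 196.5], 0.95), ([279.5, 251.7], 0.68)]
narrow_template_hole [([253.6, 258.2], 0.74)]
top [0.4918 0.2167 1.5189]
rack [([325.3, 214.4], 0.61)]
hook_stand [([250.1, 206.0], 0.84)]
under_stop [([251.4, 209.7], 0.79), ([326.6, 188.2], 0.16)]
under_tip [([245.4, 228.0], 0.62), ([251.6, 204.8], 0.21)]
wide_template [([325.5, 238.8], 0.68), ([329.0, 191.4], 0.58)]
wide_template_top [([333.3, 188.9], 0.78)]
medium_template_top [([173.2, 267.0], 0.79), ([333.4, 209.6], 0.52)]
narrow_template_top [([335.4, 240.1], 0.6)]
wide_template_hole [([326.8, 185.6], 0.63)]
medium_template_hole [([182.1, 263.9], 0.72)]
narrow_template_hole [([249.3, 228.5], 0.68), ([331.9, 239.9], 0.58), ([339.0, 240.3], 0.23)]
{'clock': 1.2, 'joint_pos': array([ 1.16  ,  0.2406,  0.005 ,  1.3352, -0.    ,  1.5708]), 'joint_vel': array([-0.0013, -0.0005,  0.0012, -0.0003,  0.0016, -0.0006]), 'tau': array([ -0.0007, -37.2218,  25.2694,   0.0013,   0.    ,  -0.    ]), 'eef_pos': array([0.1997, 0.4584, 0.2533]), 'tool_rot': array([0.204, 0.979, 0.   , 0.   ]), 'ft_force': array([-0.2109,  0.9962, -0.3075]), 'ft_torque': array([ 0.0273, -0.0559,  0.0354]), 'grasp_force': 0.0, 'grip_width': 0.08531760727583333}
```

```bash
python3 - <<'E'
from h import *
s=cv2.imread("pics/scene0.png")[150:340,120:380]; t=cv2.imread("pics/top0.png")[150:330,130:390]
s=cv2.resize(s,None,fx=3,fy=3,interpolation=3)[:570]
cv2.imwrite("pics/sc.png",s); cv2.imwrite("pics/tc.png",cv2.resize(t,None,fx=3,fy=3,interpolation=3))
E
```

```text
(no output)
```

View pics/sc.png

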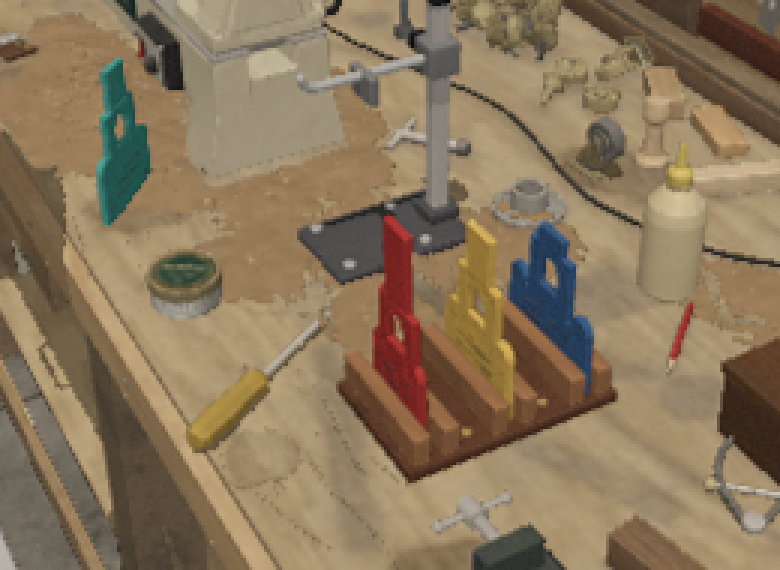

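View pics/tc.png

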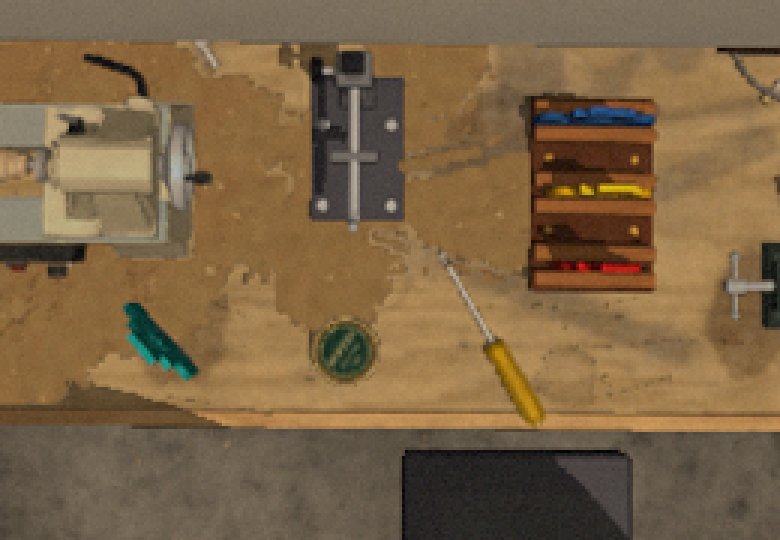

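Scene view: red (252,224), yellow (280,225) and blue (304,226) plates stand in the rack. There is also a turquoise look-alike at (157,172). The medium is the yellow one at (280,225) in the rack: it is painted yellow, and the turquoise one at (157,172) is excluded. The crop confirms this. Hook tip is at scene (221,177) and top (248,225); stop block at top (248,202).

```bash
python3 - <<'E'
from h import *
np.set_printoptions(precision=4,suppress=True)
S,T=cam("scene"),cam("top")
for n,a,b in [("blue",(304.6,226.2),(333.3,188.9)),("yel",(279.3,226),(333.4,210.5)),("red",(250,225),(335.4,240.1)),("tip",(221,177),(247.7,225.5)),("stop",(241,173),(247.7,202.3)),("tin bottom?",(182,243),(245,267))]:
    print(n,*tri((S,a),(T,b)))
# rack orientation by top-view rack top corners (z=.042): crop px
def c(u,v): return (130+u/3,150+v/3)
for p in [(535,97),(656,99),(531,290),(655,291)]: print("rack",atz(T,c(*p),.042)[:2])
for p in [(321,206),(391,206),(391,125)]: print("base screws",atz(T,c(*p),.012)[:2])
for p in [(353,227),(353,157),(353,90)]: print("bar",atz(T,c(*p),.18)[:2])
# robust colour: blobs in top view & line fit
im=cv2.imread("pics/top0.png"); hsv=cv2.cvtColor(im,cv2.COLOR_BGR2HSV)
for n,(lo,hi) in dict(blue=(100,125),yel=(22,34),red=(172,180)).items():
    m=cv2.inRange(hsv,(lo,110,60),(hi,255,255)); m[:, :300]=0; m[:,352:]=0; m[:180]=0; m[250:]=0
    v,u=np.nonzero(m); print(n,len(u),u.min(),u.max(),v.min(),v.max())
E
```

```text
blue [ 0.6189 -0.0047  0.1508] [np.float64(0.0017305867817661946), np.float64(0.0017305867817663152)]
yel [0.5522 0.0006 0.1715] [np.float64(0.002236936538765403), np.float64(0.0022369365387654716)]
red [ 0.4703 -0.0001  0.2024] [np.float64(0.0012555119622060958), np.float64(0.0012555119622059785)]
tip [0.5102 0.2404 0.205 ] [np.float64(0.0008600333779227256), np.float64(0.0008600333779228036)]
stop [0.5734 0.2415 0.2001] [np.float64(0.00012575439916002147), np.float64(0.00012575439916010498)]
tin bottom? [0.3841 0.2507 0.0225] [np.float64(0.0009635504837763734), np.float64(0.0009635504837763757)]
rack [0.6473 0.0564]
rack [ 0.6463 -0.0693]
rack [0.4481 0.0605]
rack [ 0.4481 -0.067 ]
base screws [0.5332 0.2782]
base screws [0.5338 0.2046]
base screws [0.6193 0.2053]
bar [0.5093 0.2413]
bar [0.5747 0.2419]
bar [0.6378 0.2426]
blue 125 310 347 186 190
yel 56 323 343 211 214
red 4 317 330 237 238
```

```bash
python3 -m inch '[41,-25,40,0,0,-0.12,0, 80,-50,70,0,0,-0.24,0, 115,-72,70,0,0,-0.36,0, 150,-94,70,0,0,-0.48,0, 185,-115,70,0,0,-0.6,0, 220,-137,70,0,0,-0.72,0, 254,-158,70,0,0,-0.84,0, 280,-175,70,0,0,-0.96,0]'; python3 -m inch '[25,-15,0,0,0,-0.1,0, 50,-32,0,0,0,-0.2,0, 60,-41,0,0,0,-0.2,0, 60,-41,0,0,0,-0.2,0, 60,-41,0,0,0,-0.2,0]'
python3 - <<'E'
from h import *
np.set_printoptions(precision=4,suppress=True)
print(bot.camera_info("wrist")["hand_eye"]); c=cam("wrist"); im=bot.camera("wrist"); cv2.imwrite("pics/w1.png",im)
np.savez("w1.npz",K=c[0],T=c[1]); print(c[0]); o=bot.get_obs(); print(o["eef_pos"],o["tool_rot"],o["clock"],o["ft_force"],o["joint_pos"])
for p in [(.507,.241,.213),(.574,.242,.2),(.66,.242,.255),(.55,.242,.195)]: print(proj(c,p))
E
```

```text
clock: 1.87
eef_pos: [0.4679, 0.2906, 0.3236]
tool_rot: [0.635, 0.772, 0.0, 0.0]
ft_force: [-0.9, 1.3, 1.2]
grip_width: 0.0002
grasp_force: 0.0
clock: 2.28
eef_pos: [0.5262, 0.2506, 0.3228]
tool_rot: [0.707, 0.707, -0.0, -0.001]
ft_force: [-0.5, -0.0, -0.9]
grip_width: 0.0002
grasp_force: 0.0
[[ 0.0024 -0.9454 -0.3258  0.083 ]
 [ 1.      0.0021  0.0011  0.0017]
 [-0.0004 -0.3258  0.9454 -0.1195]
 [ 0.      0.      0.      1.    ]]
[[311.4239   0.     258.1119]
 [  0.     311.4239 186.205 ]
 [  0.       0.       1.    ]]
[0.5256 0.2513 0.3231] [ 0.7067  0.7075 -0.0002 -0.0005] 2.3333 [-1.2859  0.0247  0.5806] [0.4456 0.3989 0.4059 1.5785 0.0007 2.0152]
[231.4748 202.3311]
[313.2845 195.5616]
[456.4646 225.1895]
[283.9599 193.3995]
```

View pics/w1.png

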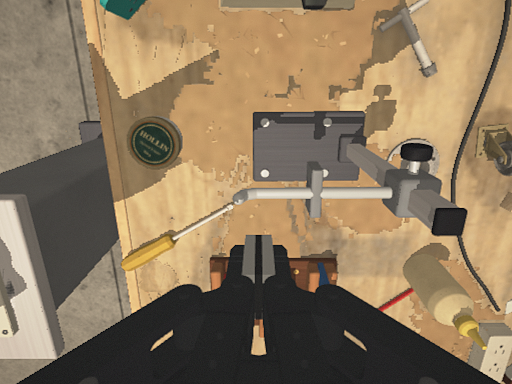

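Wrist view: bar at row ≈194 from col 245 to 390, tip end at (239,197), stop block at col ≈316, post right. Now I'll feel for the bar's height.

```bash
python3 -m inch '[22,-9,-30,0,0,0,0, 22,-9,-65,0,0,0,0, 22,-9,-80,0,0,0,0, 22,-9,-84,0,0,0,0, 22,-9,-86,0,0,0,0, 22,-9,-88,0,0,0,0]'; python3 -m inch '[0,0,-2,0,0,0,0, 0,0,-4,0,0,0,0, 0,0,-6,0,0,0,0]';python3 - <<'E'
from h import *
np.set_printoptions(precision=4,suppress=True)
d=np.load("w1.npz"); c=(d["K"],d["T"]); g=cv2.cvtColor(cv2.imread("pics/w1.png"),cv2.COLOR_BGR2GRAY).astype(int)
for u in (262,280,300,340,360,378): print(u,g[183:206,u])
for uv in [(255,194),(385,194)]: print(atz(c,uv,.195))
for uv in [(253,112),(253,180)]: print("base",atz(c,uv,.012))
print("tip/stop",tri((c,(238.5,196.5)),(cam("top"),(247.7,225.5))),tri((c,(316,194)),(cam("top"),(247.7,202.3))))
E
```

```text
clock: 2.83
eef_pos: [0.5481, 0.2432, 0.2368]
tool_rot: [0.706, 0.708, 0.001, 0.0]
ft_force: [-0.1, 0.3, -0.7]
grip_width: 0.0004
grasp_force: 0.0
clock: 3.08
eef_pos: [0.5487, 0.2424, 0.2305]
tool_rot: [0.707, 0.707, 0.001, 0.0]
ft_force: [-0.2, -0.7, -0.9]
grip_width: 0.0
grasp_force: 0.0
262 [165 165 163 165 153 116 154 175 194 214 223 229 228 216 210 189 159 159
 160 160 160 160 162]
280 [154 155 159 161 150 121 157 177 195 213 224 226 224 216 210 184 157 159
 162 160 163 162 164]
300 [173 168 170 164 126 128 159 179 195 213 220 223 220 214 207 179 135 147
 154 153 154 158 158]
340 [161 164 165 156 119 133 165 181 197 212 216 216 217 214 205 185 154 156
 158 157 157 155 156]
360 [161 161 162 153 117 137 164 183 199 211 212 214 215 212 202 181 159 162
 163 165 164 164 160]
378 [109 150 166 150 106 141 166 184 200 209 213 212 215 212 199 166 153 159
 163 161 160 160 159]
[0.5255 0.2414 0.195 ]
[0.6356 0.2417 0.195 ]
base [0.5209 0.2913 0.012 ]
base [0.5206 0.1949 0.012 ]
tip/stop (array([0.5106, 0.2406, 0.1984]), [np.float64(0.0011228548417928095), np.float64(0.0011228548417927535)]) (array([0.5751, 0.242 , 0.1976]), [np.float64(0.0015611670961612088), np.float64(0.0015611670961611682)])
```

```bash
python3 -m inch '[0,0,-2,0,0,0,0, 0,0,-4,0,0,0,0, 0,0,-6,0,0,0,0, 0,0,-8,0,0,0,0]'; python3 -m inch '[0,0,-2,0,0,0,0, 0,0,-4,0,0,0,0, 0,0,-6,0,0,0,0]'
```

```text
clock: 3.42
eef_pos: [0.5484, 0.2418, 0.2211]
tool_rot: [0.707, 0.707, -0.0, -0.0]
ft_force: [-0.5, -0.6, 2.3]
grip_width: -0.0
grasp_force: 1.3
clock: 3.67
eef_pos: [0.5485, 0.2419, 0.2205]
tool_rot: [0.707, 0.707, 0.002, 0.001]
ft_force: [-9.9, -4.6, 31.4]
grip_width: 0.0001
grasp_force: 15.5
```

Bar top was felt at ≈0.199, so the centreline is ≈0.194. Next, a look at the rack.

```bash
python3 -m inch '[0,0,40,0,0,0,0, 0,0,80,0,0,0,0, 0,-30,108,0,0,0,20, 0,-70,108,0,0,0,35, 0,-110,108,0,0,0,35, 0,-150,108,0,0,0,35, 0,-190,108,0,0,0,35, 0,-212,108,0,0,0,35]';  python3 -m inch '[0,0,0,0,0,0,35,0,0,0,0,0,0,35]'
python3 - <<'E'
from h import *
np.set_printoptions(precision=4,suppress=True)
c=cam("wrist"); im=bot.camera("wrist"); cv2.imwrite("pics/w2.png",im); np.savez("w2.npz",K=c[0],T=c[1])
for t in ["wide_template_top","medium_template_top","narrow_template_top"]:
    for d in bot.spot_point("wrist",t)[:2]: print(t,d["uv"],d["confidence"])
for p in [(.6225,-.005,.146),(.5475,-.005,.174),(.4725,-.005,.202)]: print(proj(c,p))
E
```

```text
clock: 4.33
eef_pos: [0.5479, 0.0262, 0.3234]
tool_rot: [0.708, 0.706, -0.0, 0.001]
ft_force: [-0.2, 0.7, 0.6]
grip_width: 0.0298
grasp_force: 0.0
clock: 4.5
eef_pos: [0.5483, 0.0286, 0.3233]
tool_rot: [0.708, 0.706, 0.0, -0.0]
ft_force: [-0.1, -0.1, 0.1]
grip_width: 0.0304
grasp_force: 0.0
wide_template_top [259.1, 208.7] 0.7
wide_template_top [330.7, 195.8] 0.66
medium_template_top [257.3, 213.2] 0.8
narrow_template_top [171.7, 221.4] 0.8
[328.6982 199.4281]
[255.1561 210.4101]
[166.9493 223.582 ]
```

View pics/w2.png

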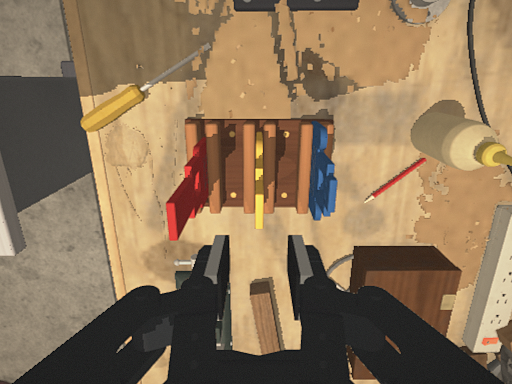

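The red plate is at col ≈175, yellow at col ≈259 and blue at col ≈325. The neck tops show end-on. I'll enlarge to measure their top edges.

```bash
python3 - <<'E'
from h import *
im=cv2.imread("pics/w2.png")[110:250,155:350]
cv2.imwrite("pics/w2c.png",cv2.resize(im,None,fx=4,fy=4,interpolation=cv2.INTER_NEAREST))
E
```

```text
(no output)
```

View pics/w2c.png

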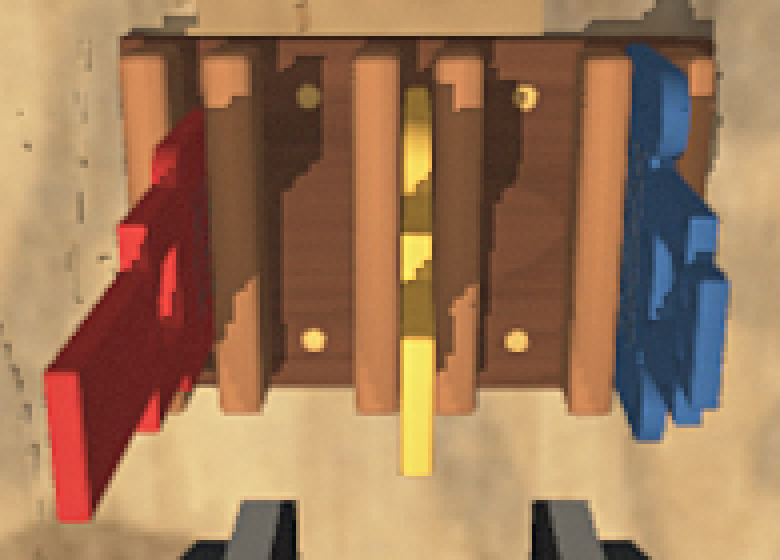

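Enlarged, the neck tops are at red (172,222), yellow (259,211.5) and blue (332,196).

```bash
python3 - <<'E'
from h import *
np.set_printoptions(precision=4,suppress=True)
d=np.load("w2.npz"); c=(d["K"],d["T"]); q=lambda u,v:(155+u/4,110+v/4)
for n,z,ends,s in [("blue",.146,((712,280),(704.5,408)),(304.6,226.2)),("yel",.174,((418,337),(417,476)),(279.3,226)),("red",.202,((63,373),(74,521)),(251.5,224.5))]:
    a,b=[atz(c,q(*e),z) for e in ends]; m=(a+b)/2
    print(n,a,b,"ctr",m,"len",np.linalg.norm(a-b),"yaw",np.arctan2(-(a-b)[0],(a-b)[1]))
    print("  tri scene",tri((c,q(*np.mean(ends,0))),(cam("scene"),s)))
for e in [(122,37),(712,37)]: print("rack back corner z.012?",atz(c,q(*e),.012))
o=bot.get_obs();print(o["eef_pos"],o["clock"],R.from_quat(o["tool_rot"]).as_matrix()[:,1])
E
```

```text
blue [0.6253 0.0159 0.146 ] [ 0.626 -0.019  0.146] ctr [ 0.6257 -0.0016  0.146 ] len 0.03488801006287226 yaw 0.021666034034315943
  tri scene (array([ 0.6248, -0.0006,  0.1469]), [np.float64(0.0006489923551495313), np.float64(0.0006489923551492927)])
yel [0.5516 0.0112 0.174 ] [ 0.5513 -0.0244  0.174 ] ctr [ 0.5515 -0.0066  0.174 ] len 0.03553277182993276 yaw -0.006085485309990191
  tri scene (array([ 0.5493, -0.0043,  0.1757]), [np.float64(0.002429457722312718), np.float64(0.0024294577223125976)])
red [0.4775 0.0137 0.202 ] [ 0.4767 -0.021   0.202 ] ctr [ 0.4771 -0.0037  0.202 ] len 0.03469298984412701 yaw -0.023110597741587472
  tri scene (array([ 0.475 , -0.0016,  0.2029]), [np.float64(0.002634026953782791), np.float64(0.002634026953782591)])
rack back corner z.012? [0.4515 0.0598 0.012 ]
rack back corner z.012? [0.6524 0.0596 0.012 ]
[0.5483 0.0312 0.3231] 4.7 [ 1.      0.0018 -0.0002]
```

```bash
python3 -m inch '[38,-16,0,0,0,0,35, 77,-32,-10,0,0,0,35, 77,-32,-50,0,0,0,35, 77,-32,-90,0,0,0,35, 77,-32,-130,0,0,0,35, 77,-32,-160,0,0,0,35, 77,-32,-173,0,0,0,35, 77,-32,-173,0,0,0,35]'; python3 -m inch '[0,0,0,0,0,0,0,0,0,0,0,0,0,0,0,0,0,0,0,0,0,0,0,0,0,0,0,0]';  python3 -m inch '[0,0,0,0,0,0,0,0,0,3,0,0,0,0]'
```

```text
clock: 5.37
eef_pos: [0.6222, -0.0004, 0.1448]
tool_rot: [0.706, 0.708, -0.003, -0.004]
ft_force: [-0.8, 0.6, 0.7]
grip_width: 0.0302
grasp_force: 0.0
clock: 5.7
eef_pos: [0.6259, -0.0017, 0.1519]
tool_rot: [0.707, 0.707, 0.001, 0.001]
ft_force: [0.0, 0.5, -1.5]
grip_width: 0.0062
grasp_force: 62.2
clock: 5.87
eef_pos: [0.6255, -0.0021, 0.1538]
tool_rot: [0.707, 0.707, 0.0, 0.0]
ft_force: [0.0, 0.2, -1.2]
grip_width: 0.0064
grasp_force: 62.1
```

```bash
python3 -m inch '[0,0,25,0,0,0,0, 0,0,60,0,0,0,0, 0,0,100,0,0,0,0, 0,0,140,0,0,0,0, 0,0,175,0,0,0,0, -10,15,200,0,0,0,0, -28,40,207,0,0,0,0, -46,66,207,0,0,0,0]';  python3 -m inch '[-18,26,0,0,0,0,0, -37,53,0,0,0,0,0, -56,80,0,0,0,0,0, -75,107,0,0,0,0,0, -94,134,0,0,0,0,0, -110,160,0,0,0,0,0, -124,176,0,0,0,0,0, -124,176,0,0,0,0,0]';  python3 -m inch '[0,0,0,0,0,0,0]'
python3 - <<'E'
from h import *
np.set_printoptions(precision=4,suppress=True)
c=cam("wrist"); im=bot.camera("wrist"); cv2.imwrite("pics/w3.png",im); np.savez("w3.npz",K=c[0],T=c[1]); o=bot.get_obs(); print(o["eef_pos"],o["clock"],o["joint_pos"])
E
```

```text
clock: 6.53
eef_pos: [0.5806, 0.0636, 0.3642]
tool_rot: [0.708, 0.706, 0.003, 0.003]
ft_force: [0.1, 0.3, -1.7]
grip_width: 0.0063
grasp_force: 62.1
clock: 7.2
eef_pos: [0.453, 0.2427, 0.3613]
tool_rot: [0.705, 0.709, 0.001, -0.0]
ft_force: [0.2, 0.2, -0.7]
grip_width: 0.0061
grasp_force: 62.1
clock: 7.28
eef_pos: [0.4549, 0.2406, 0.3611]
tool_rot: [0.706, 0.708, 0.001, 0.001]
ft_force: [0.2, 0.4, -0.8]
grip_width: 0.0059
grasp_force: 62.1
[0.4555 0.24   0.3609] 7.3333 [ 0.4853  0.2532  0.298   1.614  -0.0007  2.0553]
```

View pics/w3.png

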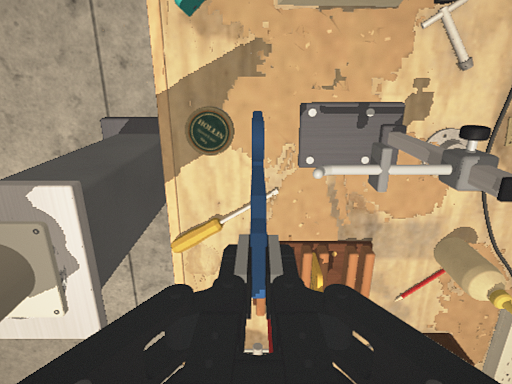

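Blue hangs straight below the fingers at col ≈258. The tip is at (318,174), ahead and clear. Next: descend to passing height, then thread it on.

```bash
python3 -m inch '[0,0,-35,0,0,0,0, 0,0,-70,0,0,0,0, 0,1,-98,0,0,0,0, 0,1,-111,0,0,0,0, 0,1,-111,0,0,0,0, 0,1,-111,0,0,0,0]';  python3 - <<'E'
from h import *
np.set_printoptions(precision=4,suppress=True)
print(bot.get_obs()["eef_pos"])
d=np.load("w3.npz"); c=(d["K"],d["T"]);e=np.load("w1.npz"); c1=(e["K"],e["T"])
for uv in [(318,174),(313.5,174)]: print("tip",atz(c,uv,.205))
print(tri((c,(317.5,174)),(c1,(238.5,196.5))), tri((c,(380,166)),(c1,(316,194))))
print("stop", atz(c1,(311,194),.199),atz(c,(374,170),.199),atz(c,(388,170),.199),atz(c1,(322,194),.199))
E
```

```text
clock: 7.83
eef_pos: [0.4558, 0.2398, 0.249]
tool_rot: [0.708, 0.706, -0.001, -0.0]
ft_force: [0.7, 0.6, -1.1]
grip_width: 0.0066
grasp_force: 62.0
[0.4558 0.2398 0.249 ]
tip [0.5126 0.2408 0.205 ]
tip [0.5084 0.2408 0.205 ]
(array([0.5122, 0.2412, 0.2029]), [np.float64(0.0009341961561783285), np.float64(0.0009341961561783194)]) (array([0.5772, 0.2417, 0.1884]), [np.float64(0.00268785566022487), np.float64(0.002687855660224898)])
stop [0.5722 0.243  0.199 ] [0.5662 0.2432 0.199 ] [0.5794 0.2432 0.199 ] [0.5814 0.243  0.199 ]
```

```bash
python3 -m inch '[15,2,0,0,0,0,0, 30,2,0,0,0,0,0, 40,2,0,0,0,0,0, 48,2,0,0,0,0,0, 55,2,0,0,0,0,0, 62,2,0,0,0,0,0, 69,2,0,0,0,0,0, 72,2,0,0,0,0,0]';  python3 -m inch '[0,0,0,0,0,0,0]'
```

```text
clock: 8.5
eef_pos: [0.5283, 0.2429, 0.2495]
tool_rot: [0.707, 0.707, 0.0, 0.0]
ft_force: [-0.7, -0.1, -1.5]
grip_width: 0.0062
grasp_force: 62.1
clock: 8.58
eef_pos: [0.5279, 0.2429, 0.2492]
tool_rot: [0.707, 0.707, 0.0, 0.0]
ft_force: [-0.3, 0.2, -2.1]
grip_width: 0.0062
grasp_force: 62.1
```

```bash
python3 -m inch '[12,-1,0,0,0,0,0, 24,-1,0,0,0,0,0, 31,-1,0,0,0,0,0, 34,-1,0,0,0,0,0, 36,-1,0,0,0,0,0, 37,-1,0,0,0,0,0, 38,-1,0,0,0,0,0, 38,-1,0,0,0,0,0]';  python3 -m inch '[1,0,0,0,0,0,0, 2,0,0,0,0,0,0]'
```

```text
clock: 9.25
eef_pos: [0.5651, 0.242, 0.2493]
tool_rot: [0.707, 0.707, -0.0, -0.0]
ft_force: [-0.4, -0.1, -0.9]
grip_width: 0.0061
grasp_force: 62.1
clock: 9.42
eef_pos: [0.5664, 0.242, 0.2494]
tool_rot: [0.707, 0.707, -0.001, -0.001]
ft_force: [-3.6, 0.1, 0.2]
grip_width: 0.0062
grasp_force: 62.4
```

```bash
python3 -m inch '[1,0,0,0,0,0,0, 1,0,-5,0,0,0,0, 1,0,-10,0,0,0,0, 1,0,-13,0,0,0,0, 1,0,-15,0,0,0,0, 1,0,-16,0,0,0,0, 1,0,-17,0,0,0,0]';  python3 -m inch '[0,0,-1,0,0,0,0]'
```

```text
clock: 10.0
eef_pos: [0.5664, 0.2421, 0.2335]
tool_rot: [0.707, 0.707, -0.001, -0.001]
ft_force: [-8.8, -0.7, 10.3]
grip_width: 0.0061
grasp_force: 63.9
clock: 10.08
eef_pos: [0.5664, 0.2421, 0.2334]
tool_rot: [0.707, 0.707, -0.0, -0.001]
ft_force: [-9.6, -1.7, 14.4]
grip_width: 0.0064
grasp_force: 64.4
```

```bash
python3 -m inch '[0,0,1,0,0,0,0, 0,0,1,0,0,0,10, 0,0,1,0,0,0,20, 0,0,1,0,0,0,25, 0,0,1,0,0,0,25, 0,0,20,0,0,0,25, 0,0,50,0,0,0,25, 0,0,90,0,0,0,25]'; python3 -m inch '[0,0,15,0,0,0,35,0,-10,15,0,0,0,35]'
python3 - <<'E'
from h import *
np.set_printoptions(precision=4,suppress=True)
o=bot.get_obs(); print(o["eef_pos"],o["clock"]); c=cam("wrist"); im=bot.camera("wrist"); s=bot.camera("scene"); np.savez("w4.npz",K=c[0],T=c[1])
a=cv2.resize(im[80:300,180:400],(480,480),interpolation=2); b=cv2.resize(s[140:260,200:280],(320,480),interpolation=2)
cv2.imwrite("pics/w4.png",np.hstack([a,b]))
E
```

```text
clock: 10.75
eef_pos: [0.5674, 0.2413, 0.3187]
tool_rot: [0.707, 0.707, -0.003, -0.001]
ft_force: [1.5, -0.0, 0.1]
grip_width: 0.021
grasp_force: 0.0
clock: 10.92
eef_pos: [0.5703, 0.2338, 0.3416]
tool_rot: [0.707, 0.708, 0.005, 0.002]
ft_force: [-1.0, -0.5, -1.0]
grip_width: 0.0302
grasp_force: 0.0
[0.5703 0.2338 0.3416] 10.9167
```

View pics/w4.png

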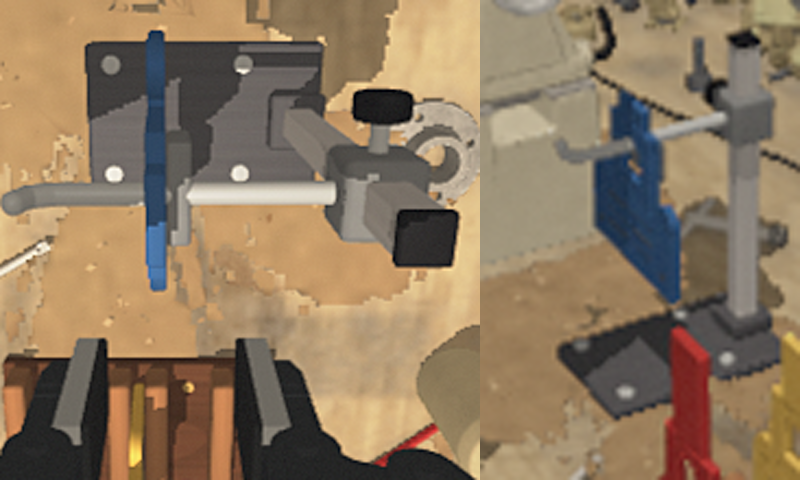

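Blue hangs on the bar flush against the stop (crop col ≈157, stop at ≈178). Fetching the yellow next.

```bash
python3 -m inch '[-3,-35,0,0,0,0,35, -6,-75,0,0,0,0,35, -9,-115,0,0,0,0,35, -12,-155,0,0,0,0,35, -15,-195,0,0,0,0,35, -17,-225,-10,0,0,0,35, -17,-237,-45,0,0,0,35, -17,-237,-80,0,0,0,35]'; python3 -m inch '[0,0,-30,0,0,0,35, 0,0,-55,0,0,0,35, 0,0,-70,0,0,0,35, 0,0,-78,0,0,0,35, 0,0,-78,0,0,0,35, 0,0,-78,0,0,0,35]'
```

```text
clock: 11.68
eef_pos: [0.5515, -0.0087, 0.2553]
tool_rot: [0.709, 0.705, 0.001, 0.001]
ft_force: [0.2, -0.0, 0.3]
grip_width: 0.0302
grasp_force: 0.0
clock: 12.18
eef_pos: [0.551, -0.0051, 0.1777]
tool_rot: [0.707, 0.707, -0.0, -0.001]
ft_force: [-0.8, 0.0, 0.5]
grip_width: 0.0298
grasp_force: 0.0
```

```bash
python3 -m inch '[0,0,0,0,0,0,0,0,0,0,0,0,0,0,0,0,0,0,0,0,0,0,0,0,0,0,0,0,0,0,25,0,0,0,0,0,0,60,0,0,0,0,0,0,90,0,0,0,0,-4,10,100,0,0,0,0]';  python3 -m inch '[-10,26,0,0,0,0,0, -20,53,0,0,0,0,0, -32,82,0,0,0,0,0, -45,114,0,0,0,0,0, -58,147,0,0,0,0,0, -72,183,0,0,0,0,0, -85,216,0,0,0,0,0, -92,236,0,0,0,0,0]';  python3 -m inch '[0,0,0,0,0,0,0,0,0,0,0,0,0,0]'
python3 - <<'E'
from h import *
c=cam("wrist"); im=bot.camera("wrist"); cv2.imwrite("pics/w5.png",im); np.savez("w5.npz",K=c[0],T=c[1]); o=bot.get_obs(); print(o["eef_pos"],o["clock"])
E
```

```text
clock: 12.85
eef_pos: [0.5498, 0.0039, 0.2832]
tool_rot: [0.708, 0.706, 0.003, 0.003]
ft_force: [1.0, -0.6, -1.4]
grip_width: 0.0062
grasp_force: 60.4
clock: 13.52
eef_pos: [0.4529, 0.2441, 0.2774]
tool_rot: [0.706, 0.708, -0.0, -0.001]
ft_force: [0.7, 0.1, -1.3]
grip_width: 0.0065
grasp_force: 60.4
clock: 13.68
eef_pos: [0.4542, 0.2422, 0.2774]
tool_rot: [0.706, 0.708, -0.001, -0.0]
ft_force: [0.4, -0.8, -1.0]
grip_width: 0.0062
grasp_force: 60.3
[0.45464513 0.24121394 0.27755246] 13.7333
```

View pics/w5.png

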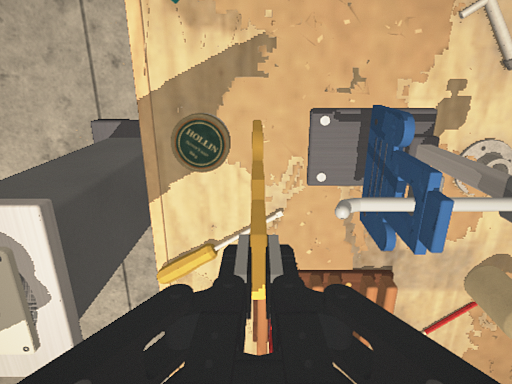

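Yellow hangs straight in the jaws (col ≈258), with the tip ahead at (342,210) and blue hanging at the stop. Threading it on.

```bash
python3 -m inch '[15,0,0.5,0,0,0,0, 30,0,0.5,0,0,0,0, 40,0,0.5,0,0,0,0, 48,0,0.5,0,0,0,0, 56,0,0.5,0,0,0,0, 64,0,0.5,0,0,0,0, 72,0,0.5,0,0,0,0, 74,0,0.5,0,0,0,0]';  python3 -m inch '[10,0,0,0,0,0,0, 20,0,0,0,0,0,0, 25,0,0,0,0,0,0, 28,0,0,0,0,0,0, 30,0,0,0,0,0,0]'
```

```text
clock: 14.4
eef_pos: [0.5305, 0.2406, 0.2784]
tool_rot: [0.707, 0.707, 0.0, 0.0]
ft_force: [0.2, 0.8, -0.9]
grip_width: 0.0066
grasp_force: 60.3
clock: 14.82
eef_pos: [0.5589, 0.2409, 0.2785]
tool_rot: [0.707, 0.707, -0.001, -0.001]
ft_force: [-3.5, 0.5, 0.1]
grip_width: 0.0062
grasp_force: 60.6
```

```bash
python3 -m inch '[1,0,0,0,0,0,0, 1,0,-5,0,0,0,0, 1,0,-10,0,0,0,0, 1,0,-13,0,0,0,0, 1,0,-15,0,0,0,0, 1,0,-16,0,0,0,0, 1,0,-17,0,0,0,0]';  python3 -m inch '[0,0,-1,0,0,0,0]'
```

```text
clock: 15.4
eef_pos: [0.5591, 0.241, 0.2616]
tool_rot: [0.707, 0.707, -0.001, -0.001]
ft_force: [-6.8, -0.2, 6.2]
grip_width: 0.0065
grasp_force: 61.8
clock: 15.48
eef_pos: [0.5592, 0.2411, 0.2615]
tool_rot: [0.707, 0.707, -0.0, -0.001]
ft_force: [-7.6, -1.0, 9.5]
grip_width: 0.0064
grasp_force: 62.3
```

```bash
python3 -m inch '[0,0,1,0,0,0,0, 0,0,1,0,0,0,10, 0,0,1,0,0,0,20, 0,0,1,0,0,0,25, 0,0,1,0,0,0,25, 0,0,20,0,0,0,25, 0,0,50,0,0,0,25, 0,0,85,0,0,0,25]'; python3 -m inch '[0,0,0,0,0,0,35,0,0,0,0,0,0,35,0,0,0,0,0,0,35]'
python3 - <<'E'
from h import *
np.set_printoptions(precision=4,suppress=True)
o=bot.get_obs(); print(o["eef_pos"],o["clock"]); c=cam("wrist"); im=bot.camera("wrist"); s=bot.camera("scene"); np.savez("w6.npz",K=c[0],T=c[1])
a=cv2.resize(im[80:300,180:400],(480,480),interpolation=2); b=cv2.resize(s[140:260,200:280],(320,480),interpolation=2)
cv2.imwrite("pics/w6.png",np.hstack([a,b]))
E
```

```text
clock: 16.15
eef_pos: [0.5599, 0.2405, 0.3446]
tool_rot: [0.707, 0.707, -0.002, -0.0]
ft_force: [2.3, 1.2, -0.2]
grip_width: 0.0212
grasp_force: 0.0
clock: 16.4
eef_pos: [0.5607, 0.2409, 0.3457]
tool_rot: [0.707, 0.707, 0.0, 0.0]
ft_force: [-0.2, -0.2, -0.2]
grip_width: 0.0296
grasp_force: 0.0
[0.5607 0.2409 0.3457] 16.4
```

View pics/w6.png

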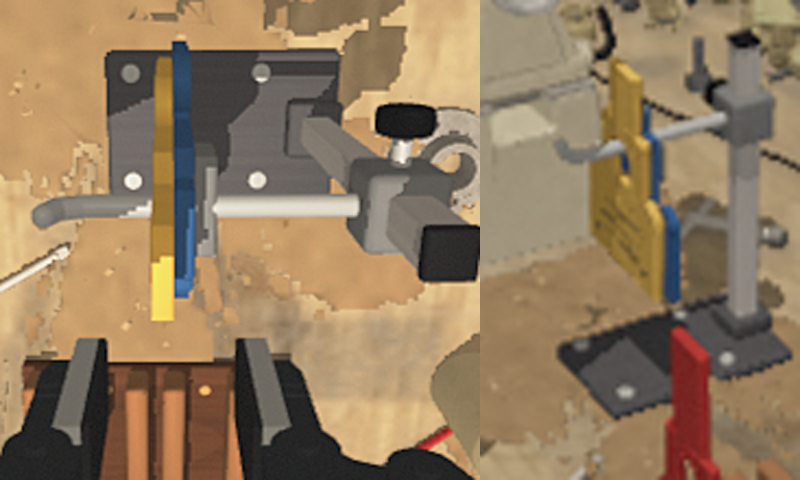

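Yellow hangs flat against blue, on the bar. Now the red.

```bash
python3 -m inch '[-13,-38,0,0,0,0,35, -26,-75,0,0,0,0,35, -39,-113,0,0,0,0,35, -52,-150,0,0,0,0,35, -65,-188,0,0,0,0,35, -78,-225,-10,0,0,0,35, -84,-244,-35,0,0,0,35, -84,-244,-70,0,0,0,35]'; python3 -m inch '[0,0,-25,0,0,0,35, 0,0,-47,0,0,0,35, 0,0,-60,0,0,0,35, 0,0,-69,0,0,0,35, 0,0,-69,0,0,0,35, 0,0,-69,0,0,0,35]'
```

```text
clock: 17.17
eef_pos: [0.476, -0.0067, 0.2769]
tool_rot: [0.709, 0.705, 0.001, 0.002]
ft_force: [1.0, 0.5, 0.0]
grip_width: 0.0293
grasp_force: 0.0
clock: 17.67
eef_pos: [0.4759, -0.003, 0.2063]
tool_rot: [0.707, 0.707, -0.001, -0.001]
ft_force: [0.4, 0.5, 0.5]
grip_width: 0.0299
grasp_force: 0.0
```

```bash
python3 -m inch '[0,0,0,0,0,0,0,0,0,0,0,0,0,0,0,0,0,0,0,0,0,0,0,0,0,0,0,0,0,0,25,0,0,0,0,0,0,60,0,0,0,0,0,0,90,0,0,0,0,-2,10,100,0,0,0,0]';  python3 -m inch '[-3,26,0,0,0,0,0, -6,53,0,0,0,0,0, -10,84,0,0,0,0,0, -14,118,0,0,0,0,0, -18,154,0,0,0,0,0, -22,190,0,0,0,0,0, -24,222,0,0,0,0,0, -24,234,0,0,0,0,0]';  python3 -m inch '[0,0,0,0,0,0,0,0,0,0,0,0,0,0]'
python3 - <<'E'
from h import *
c=cam("wrist"); im=bot.camera("wrist"); cv2.imwrite("pics/w7.png",im); o=bot.get_obs(); print(o["eef_pos"],o["clock"])
E
```

```text
clock: 18.33
eef_pos: [0.4763, 0.0061, 0.3113]
tool_rot: [0.708, 0.706, 0.003, 0.003]
ft_force: [1.7, 0.4, -0.7]
grip_width: 0.0062
grasp_force: 60.5
clock: 19.0
eef_pos: [0.449, 0.2452, 0.3055]
tool_rot: [0.705, 0.709, -0.0, -0.001]
ft_force: [0.3, -0.2, -2.3]
grip_width: 0.0066
grasp_force: 60.5
clock: 19.17
eef_pos: [0.4497, 0.2413, 0.3057]
tool_rot: [0.706, 0.708, -0.001, 0.0]
ft_force: [-0.8, -0.3, -1.2]
grip_width: 0.0065
grasp_force: 60.5
[0.44987749 0.24050417 0.30602047] 19.2167
```

View pics/w7.png

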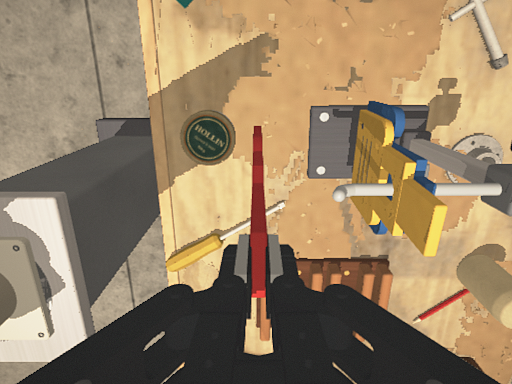

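Red hangs straight in the jaws, with the tip at (340,195) and yellow and blue nested. Threading the last one.

```bash
python3 -m inch '[18,1,0.5,0,0,0,0, 34,1,0.5,0,0,0,0, 44,1,0.5,0,0,0,0, 52,1,0.5,0,0,0,0, 60,1,0.5,0,0,0,0, 68,1,0.5,0,0,0,0, 76,1,0.5,0,0,0,0, 78,1,0.5,0,0,0,0]';  python3 -m inch '[8,0,0,0,0,0,0, 15,0,0,0,0,0,0, 19,0,0,0,0,0,0, 22,0,0,0,0,0,0, 23,0,0,0,0,0,0]'
```

```text
clock: 19.88
eef_pos: [0.5295, 0.2415, 0.307]
tool_rot: [0.707, 0.707, 0.0, 0.0]
ft_force: [0.5, -0.2, -2.1]
grip_width: 0.0062
grasp_force: 60.5
clock: 20.3
eef_pos: [0.5512, 0.242, 0.307]
tool_rot: [0.707, 0.707, -0.001, -0.001]
ft_force: [-1.5, -0.0, -0.4]
grip_width: 0.0063
grasp_force: 60.8
```

```bash
python3 -m inch '[1,0,0,0,0,0,0, 2,0,-5,0,0,0,0, 2,0,-10,0,0,0,0, 2,0,-13,0,0,0,0, 2,0,-15,0,0,0,0, 2,0,-16,0,0,0,0, 2,0,-17,0,0,0,0]';  python3 -m inch '[0,0,-1,0,0,0,0]'
```

```text
clock: 20.88
eef_pos: [0.5521, 0.242, 0.2899]
tool_rot: [0.707, 0.707, -0.001, -0.001]
ft_force: [-6.2, -0.5, 5.8]
grip_width: 0.0069
grasp_force: 62.1
clock: 20.97
eef_pos: [0.5522, 0.242, 0.2898]
tool_rot: [0.707, 0.707, -0.0, -0.001]
ft_force: [-7.2, -0.3, 8.2]
grip_width: 0.0064
grasp_force: 62.6
```

```bash
python3 -m inch '[0,0,1,0,0,0,0, 0,0,1,0,0,0,10, 0,0,1,0,0,0,20, 0,0,1,0,0,0,25, 0,0,1,0,0,0,25, 0,0,20,0,0,0,25, 0,0,45,0,0,0,25, 0,0,70,0,0,0,25]'; python3 -m inch '[-10,0,0,0,0,0,35,-30,0,0,0,0,0,35,-50,0,0,0,0,0,35,-60,0,0,0,0,0,35,-60,0,0,0,0,0,35]'
python3 - <<'E'
from h import *
o=bot.get_obs(); print(o["eef_pos"],o["clock"],o["ft_force"]); im=bot.camera("wrist"); s=bot.camera("scene")
a=cv2.resize(im[60:300,180:420],(480,480),interpolation=2); b=cv2.resize(s[140:260,200:280],(320,480),interpolation=2)
cv2.imwrite("pics/w8.png",np.hstack([a,b]))
E
```

```text
clock: 21.63
eef_pos: [0.5534, 0.2417, 0.3595]
tool_rot: [0.707, 0.707, -0.0, 0.0]
ft_force: [1.4, 0.6, -0.1]
grip_width: 0.0214
grasp_force: 0.0
clock: 22.05
eef_pos: [0.4922, 0.242, 0.3604]
tool_rot: [0.707, 0.707, 0.001, 0.0]
ft_force: [0.6, -0.3, 0.7]
grip_width: 0.03
grasp_force: 0.0
[0.4921659  0.24199086 0.36044888] 22.05 [ 0.56998977 -0.25149872  0.69266748]
```

View pics/w8.png

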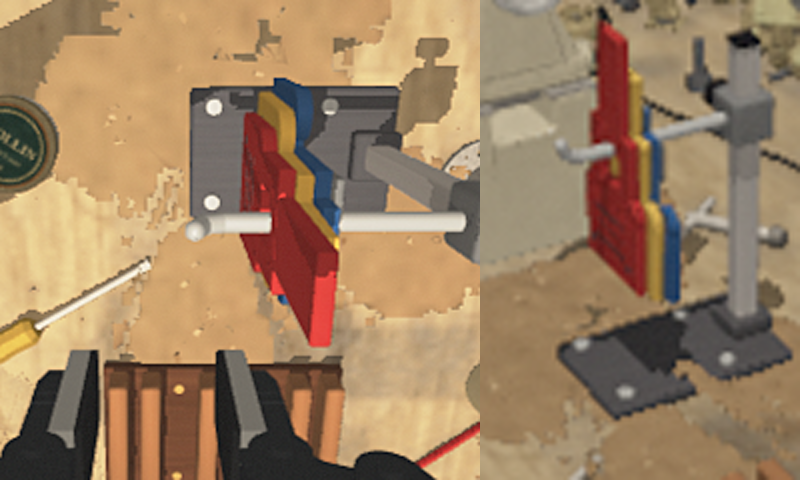

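All three plates are on the bar, nested blue, yellow, red from the stop outward. The gripper is clear and the loose things are where they were.

```bash
python3 -c "
from workcell import bot; print(bot.job_done())"
```

```text
the job is handed in; nothing more can be done
None
```

The blue, yellow and red templates hang nested on the hook in that order, blue against the stop block, with the gripper clear and the loose things undisturbed; the job was handed in at about 22 s of the 72 s allowed, and no verdict came back.

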